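# Push the ratchet fence home on the coffee tray

### The job

Make room on the gold-tone tray for the date dish: with a fingertip press down the release pad on top of the sliding ratchet fence and, keeping it pressed, push the fence, without forcing it, back along its bar, away from the two finjan cups, until it is fully home against the end block. Then let the pad spring up and move clear. Only press and push: pick nothing up, and leave the cups, the date dish and the coasters standing where they are.

Things in the scene. Friction and masses are not known exactly. Their poses are not given: they have to be found in the camera images.
- tray: Gold-tone steel tray, 400 x 240 mm, fixed; floor 6 mm, rim 14 mm high. Origin: centre of its underside. Its x axis runs along the bar, the way the fence is to be pushed; z is up. A chrome bar, 16 mm wide, top 40 mm high, runs at y = +80 mm, toothed underneath, from a slim block at the cup end (x = -170 to -150 mm) to the end block (x = 122 to 140 mm, 44 mm wide, 54 mm high).
- fence (a joint): Fence's travel along the bar: 0 = nearest the cup end, 0.20 m = fully home against the end block (hard stop). About 2 N of drag. With the pad up the ratchet blocks it within 9 mm. The fence: a chrome saddle on the bar (57 x 44 mm, top 48 mm above the tray's underside) with the release pad, an upright push plate on the pad's home side, and a low wall 48 mm high across the tray.
- push_face (a point): Point on the upright push plate's face that looks at the pad and the cup end: a finger standing on the pad pushes against it. Plate 44 mm wide across the bar, 8 mm thick, top 94 mm above the tray's underside (34 mm above the raised pad). The point is 75 mm above the tray's underside, over the bar's centre line. Axes as the tray's; moves with the fence.
- release (a joint): How far the release pad is pressed down, m: 0 = up, 0.009 = hard bottom. Sprung: it returns when let go; about 4 N starts it, 7 N bottoms it. The ratchet is free once the pad is 5 mm down or more. At rest it may stand up to 4 mm down, its pawl on a tooth's slope.
- pad_top (a point): Centre of the release pad's top: a level, ribbed dark rubber pad, 40 mm square, 60 mm above the tray's underside when up; the point sinks with the pad. It lies 22 mm from the push plate's face, on the cup side. Apart from the plate, nothing next to the pad is higher than the pad pressed right down (51 mm). Axes as the tray's.
- finjan1: White ceramic coffee cup without handle, 60 mm across the rim, 55 mm high, standing loose on the tray at the cup end. Origin: centre of its underside. To be left alone.
- finjan2: The second such cup, beside the first, nearer to the bar. Origin: centre of its underside. To be left alone.
- coasters: Loose plastic coaster set in its holder, 110 x 110 x 47 mm, on the console top to the left of the tray. Origin: centre of its underside. To be left alone.
- date_dish: Loose hexagonal glass date dish with domed cover and gold-tone knob, 144 mm across, 125 mm high, on the console top to the right of the tray. Origin: centre of its underside. To be left alone.

How it is judged:
On the way, in this order (a step that is already met when the one before it is completed fails the run):
1. a finger presses the release pad down at least 5 mm while the fence is still within 20 mm of where it started (value of joint release above 0.005 m and distance of push_face from where it was at the start of the episode below 0.02 m and contact force between the fingers and release above 1 N), for 0.1 s.
2. the fence is pushed home, within 7 mm of the end block (value of joint fence above 0.193 m), for 0.1 s.
At the end, for the whole second after the job is handed in: The fence is home, within 7 mm of the end block (joint above 0.193 m), the release pad has sprung up (less than 5 mm down), and the cups, the dish and the coasters stand upright within 15 mm of where they stood (value of joint fence above 0.193 m and value of joint release below 0.005 m and distance of each of finjan1, finjan2, coasters, date_dish from where it was at the start of the episode below 0.015 m and angle between each of finjan1, finjan2, coasters, date_dish's own z axis and vertical below 0.15 rad); the robot touches nothing.
It fails at once if a cup, the date dish or the coasters moved more than 15 mm or tipped (distance of any of finjan1, finjan2, coasters, date_dish from where it was at the start of the episode above 0.015 m or angle between any of finjan1, finjan2, coasters, date_dish's own z axis and vertical above 0.3 rad).
It fails at once if the fence is shoved with more than 50 N (contact force between the fingers and fence above 50 N).
It also fails if it takes over 35 s, if anything falls off the work surface, if the arm or the gripper's body presses on something with over 40 N, if the wrist force passes 120 N, or if a joint passes its speed limit or range.

### The arm

A 6-joint arm with a two-finger parallel gripper is mounted at the origin on the work surface. World frame = base frame: x ahead of the robot, y to its left, z up, the work surface at z = 0. Lengths are in m, angles in rad, forces in N, time in s.
With the tool pointing down it reaches from about 0.3 to 0.85 m from the base axis. Payload 5.4 kg.
Tool frame: the origin (TCP) lies midway between the tips of the shut fingers; the grasp point (between the pads) lies 19 mm behind it; z points along the fingers, y is the line along which they close (so a half turn about z gives the same grasp; the last joint's range is limited). The gripper opens to 85 mm and grips with 20 to 120 N. Pads are 22 mm wide; open, the fingers measure 114 mm over their backs; the gripper's body (76 mm by 85 mm) begins 54 mm behind the grasp point. The pads swing forward as they close: fully open they stand 13 mm farther back than shut.
Start: joints at [-1.41, 0.158, 1.597, -0, 1.386, -0.21], TCP at [0.208, -0.536, 0.231] pointing down, gripper open.
Joint ranges: [-2.91, 2.91], [-0.94, 2.29], [0.18, 2.7], [-1.29, 4.43], [0.17, 2.64], [-3, 3]. Speed limits (rad/s): [2.57, 2.57, 3.14, 3.14, 3.14, 3.14].

### API

Orientations are given as a unit quaternion [x, y, z, w].
In Python, from workcell import env, optics gives the robot as it stands.
- The arm moves only by the shell command python3 -m handwheel 'ROWS' [OPENING] [FORCE]. ROWS is JSON, a list that holds one entry, the list of rows, each a list of 4 numbers: the shift along the world's x, y, z scaled (see below), then the turn about the world's z scaled (see below). In form: [[[x, y, z, twist], ...]]. A call has 1 to 20 rows; each row shifts and turns the commanded pose from where the row before left it; what a row does not reach is not made up. The controller multiplies each number of a shift by 30 cm and each number of a turn by 0.5 rad. A row lasts 1/12 s, in which the tool goes at most 41.7 mm and 7.16 degrees, less where a joint would pass 70% of its speed; a pose out of reach is approached as far as the arm can. A call with a number of a shift or a turn outside -1 to 1 is refused whole. A call with a gripper value outside its range is refused whole. OPENING is the closure in counts, from 0 (fully open) to 255 (shut), set as the call begins (- or left out, the last holds). The fingers move at their own pace and stop on an object; FORCE is the grip in N (left out, the last holds). Time passes only in rows, so rows that do not move let the fingers close. It gives the time, the measured TCP pose, the force, the opening and the grip force at its end, in the units of the state.
- env.sense(): the state, without advancing time (a new reading comes with each control period).
- optics.snapshot(name): name is "scene" or "top"; returns a dict with "frame" (420x560x3 uint8, blue, green, red), "camera_matrix" (3x3 intrinsics, pixels), "rvec" (rotation vector, rad) and "tvec" (3), from world to camera coordinates, as OpenCV has them. Camera axes: x right, y down, z forward; pixel columns grow to the right and rows downward; lengths in m; the calibration is good to about 2 mm. A picture is of the moment at which its call begins. There is no depth.
- env.close_job(): hands the job in; it is judged then, once.
Trained networks look in a picture, given as the dict that the camera call returned (one of the last four; its "shot" number tells which), for a name from the list of things; names that differ only in an ending like _2 or _b are one class to them, and where a whole thing is asked for, a point or a joint stands for the part that bears it (a point fixed in the world has none). Each returns a list of dicts, best first, with "score" (0 to 1); they miss things now and then, are a little off and sometimes report something else, mostly with a low value. They report only what shows in the picture. A call takes as long as a camera call.
- optics.spot_in(picture, name): "centre" ([row, column] in pixels, amid what is visible of it).
- optics.silhouettes(picture, name): "mask" (420x560 bool, what is visible of it) and "centre" ([row, column] in pixels, amid what is visible of it).
The state is a dict: "time_s": time; "q": joint angles; "qd": joint speeds; "effort": joint torques, N m; "tool_pos": TCP position; "orientation": TCP orientation; "wrist_force": force on the tool from outside, world axes, zero at the start; "moment": the same for the moment, N m; "opening": opening from 0.0 (shut) to 1.0 (fully open); "finger_force": force on a finger pad.
Only numpy, scipy, OpenCV 4.12 (cv2) and the standard library are available. Lean on these libraries where they do the work, as an engineer would, in place of code of your own. Each camera call takes 0.05 s, during which the arm holds its last target. There are 200 camera calls.

## Working session

There is one attempt and no reset: what is moved stays moved. The work goes in short steps, Python scripts to look and compute and a shell command to move; the robot and the scene stay as the last step left them, time stands still between calls to the robot, and variables do not carry over. Pictures are saved under pics/ and viewed, at most 10 in all, crops included, and the job is handed in when it is done.

```bash
mkdir -p pics; ls
cat > h.py <<'E'
import numpy as np,cv2
from workcell import env,optics
def cam(p):
    R,_=cv2.Rodrigues(np.array(p["rvec"],float)); return np.array(p["camera_matrix"],float),R,np.array(p["tvec"],float).ravel()
def ray(p,rc,z):
    K,R,t=cam(p); d=R.T@np.linalg.inv(K)@np.array([rc[1],rc[0],1.]); c=-R.T@t
    return c+d*(z-c[2])/d[2]
def proj(p,X):
    return cv2.projectPoints(np.array(X,float).reshape(-1,3),np.array(p["rvec"],float),np.array(p["tvec"],float),np.array(p["camera_matrix"],float),None)[0].reshape(-1,2)
E
python3 - <<'E'
from h import *
for c in("scene","top"):
    p=optics.snapshot(c); cv2.imwrite(f"pics/{c}0.png",p["frame"])
    K,R,t=cam(p); print(c,-R.T@t,K[0,0])
    for n,z in(("tray",.0),("pad_top",.06),("push_face",.075),("fence",.05),("release",.06),("finjan1",.03),("finjan2",.03),("date_dish",.05),("coasters",.04)):
        for d in optics.spot_in(p,n)[:2]: print(n,round(d["score"],2),np.round(d["centre"]),ray(p,d["centre"],z).round(3))
s=env.sense();print(s["time_s"],s["tool_pos"],s["orientation"],s["wrist_force"])
E
```

```text
pics
scene [1.42404673 0.0825729  1.18102178] 469.77664665782396
pad_top 0.59 [183. 154.] [ 0.547 -0.423  0.06 ]
pad_top 0.55 [229. 278.] [ 0.682 -0.022  0.06 ]
push_face 0.69 [235. 291.] [0.709 0.018 0.075]
fence 0.86 [232. 290.] [0.683 0.011 0.05 ]
release 0.72 [230. 276.] [ 0.684 -0.027  0.06 ]
finjan1 0.67 [258. 324.] [0.747 0.114 0.03 ]
finjan1 0.61 [256. 292.] [0.747 0.024 0.03 ]
finjan2 0.67 [258. 324.] [0.747 0.114 0.03 ]
finjan2 0.61 [256. 292.] [0.747 0.024 0.03 ]
date_dish 0.8 [182. 155.] [ 0.533 -0.428  0.05 ]
coasters 0.67 [202. 435.] [0.525 0.438 0.04 ]
top [0.45032621 0.02006785 1.59525678] 511.29525514892373
tray 0.85 [210. 252.] [0.629 0.07  0.   ]
pad_top 0.69 [191. 282.] [ 0.68  -0.022  0.06 ]
push_face 0.95 [192. 279.] [ 0.674 -0.012  0.075]
fence 0.65 [193. 276.] [ 0.677 -0.003  0.05 ]
release 0.49 [187. 287.] [ 0.692 -0.038  0.06 ]
finjan1 0.85 [166. 262.] [0.764 0.037 0.03 ]
finjan1 0.71 [165. 236.] [0.766 0.118 0.03 ]
finjan2 0.85 [166. 262.] [0.764 0.037 0.03 ]
finjan2 0.71 [165. 236.] [0.766 0.118 0.03 ]
date_dish 0.96 [235. 416.] [ 0.545 -0.429  0.05 ]
coasters 0.97 [252. 131.] [0.498 0.434 0.04 ]
1.0 [ 0.20831997 -0.53591446  0.23131364] [9.82865008e-01 1.84326819e-01 1.84388802e-06 7.08802452e-06] [-0.47509634  0.33368271 -0.7027925 ]
```

Run:
```python
import cv2
a=cv2.imread("pics/top0.png")[130:320,170:350]; cv2.imwrite("pics/top0c.png",cv2.resize(a,None,fx=3.1,fy=3.1,interpolation=cv2.INTER_CUBIC))
a=cv2.imread("pics/scene0.png")[150:300,200:400]; cv2.imwrite("pics/scene0c.png",cv2.resize(a,None,fx=4,fy=4,interpolation=cv2.INTER_CUBIC))
```

```text
(no output)
```

View pics/top0c.png

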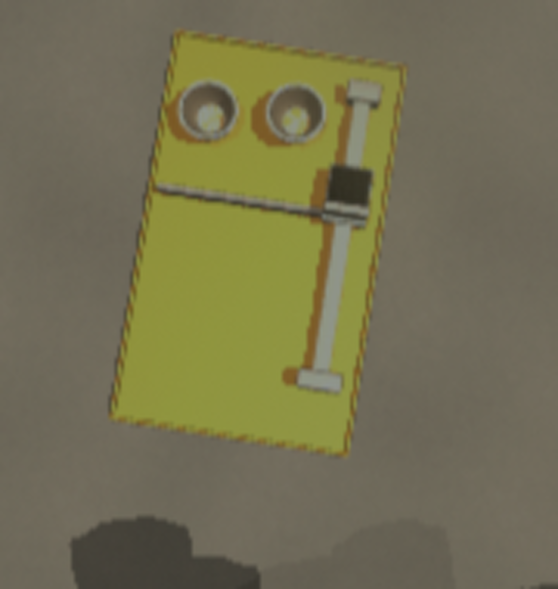

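View pics/scene0c.png

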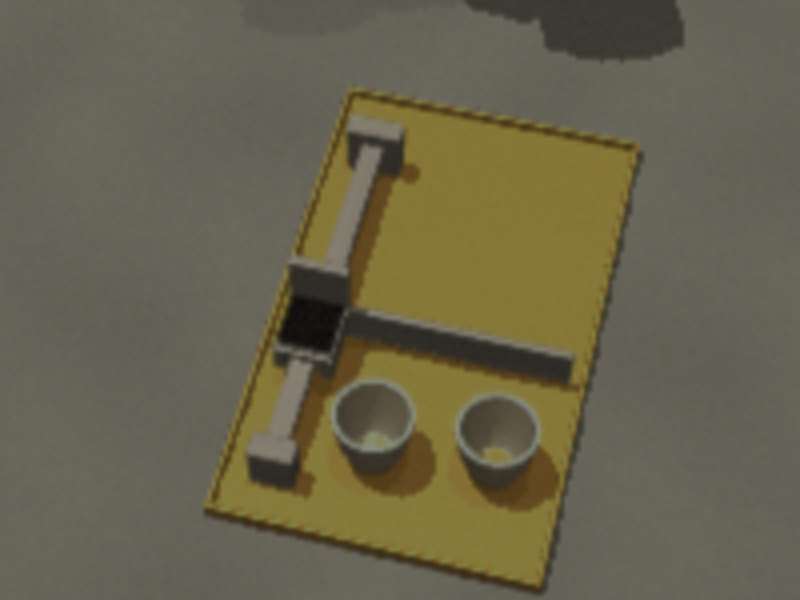

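Top crop: tray corners at (178,33), (405,66), (347,455) and (112,417), pad at (350,187), end block at (320,380). The scene crop agrees: the fence wall is just on the home side of the cups, and home lies towards the robot (-x). I'll fit the tray pose from both views.

Run:
```python
from h import *
from scipy.optimize import least_squares
P={c:optics.snapshot(c) for c in("scene","top")}
T=lambda u,v:(170+u/3.1,130+v/3.1); S=lambda u,v:(200+u/4,150+v/4)
cor=[(-.2,-.12,.014),(-.2,.12,.014),(.2,.12,.014),(.2,-.12,.014),(.131,.08,.054)]
ot=[T(*a) for a in[(178,33),(405,66),(347,455),(112,417),(320,380)]]; pt=T(350,187)
os=[S(*a) for a in[(545,588),(208,510),(352,92),(638,148),(375,132)]]; ps=S(313,322)
def w(q,X):
    X=np.array(X);c,s=np.cos(q[2]),np.sin(q[2]);return np.c_[q[0]+c*X[:,0]-s*X[:,1],q[1]+s*X[:,0]+c*X[:,1],X[:,2]]
def f(q):
    X=w(q,cor+[(q[3],.08,.058)])
    return np.r_[(proj(P["top"],X)-np.array(ot+[pt])).ravel(),(proj(P["scene"],X)-np.array(os+[ps])).ravel()]
r=least_squares(f,[.62,.07,np.pi-.15,-.06],loss="soft_l1");q=r.x
print(q,np.round(f(q).reshape(-1,2),1).tolist())
print("pad",w(q,[(q[3],.08,.06)]),"pad home-dir",np.cos(q[2]),np.sin(q[2]),"endblock face pad",w(q,[(q[3]+.2,.08,.06)]))
np.save("q.npy",q)
from scipy.spatial.transform import Rotation
s=env.sense();print(Rotation.from_quat(s["orientation"]).as_matrix().round(3))
```

```text
[ 0.63841508  0.06537209  2.9872075  -0.05801616] [[-1.7, -1.9], [0.2, -1.2], [0.2, -0.3], [-1.4, 0.2], [-0.5, -0.8], [-0.9, -0.2], [-0.5, -0.3], [-0.9, -0.5], [-1.2, -1.6], [0.3, -1.7], [-0.1, -1.3], [-0.4, -0.3]]
pad [[ 0.6834394  -0.02259771  0.06      ]] pad home-dir -0.988106263560136 0.15377259805708918 endblock face pad [[0.48581815 0.00815681 0.06      ]]
[[ 0.932  0.362 -0.   ]
 [ 0.362 -0.932  0.   ]
 [-0.    -0.    -1.   ]]
```

```bash
python3 -m handwheel '[[[0.079,0.0855,0,-0.0524],[0.079,0.0855,0,-0.0524],[0.079,0.0855,0,-0.0524],[0.079,0.0855,0,-0.0524],[0.079,0.0855,0,-0.0524],[0.079,0.0855,0,-0.0524],[0.079,0.0855,0,-0.0524],[0.079,0.0855,0,-0.0524],[0.079,0.0855,0,-0.0524],[0.079,0.0855,0,-0.0524],[0.079,0.0855,0,-0.0524],[0.079,0.0855,0,-0.0524],[0.079,0.0855,0,-0.0524],[0.079,0.0855,0,-0.0524],[0.079,0.0855,0,-0.0524],[0.079,0.0855,0,-0.0524],[0.079,0.0855,0,-0.0524],[0.079,0.0855,0,-0.0524],[0.079,0.0855,0,-0.0524],[0.079,0.0855,0,-0.0524]]]' 255 20
python3 -m handwheel '[[[0,0,-0.1,0],[0,0,-0.1,0],[0,0,-0.1,0],[0,0,-0.08,0],[0,0,0,0],[0,0,0,0]]]'
python3 - <<'E'
from h import *
from scipy.spatial.transform import Rotation
s=env.sense();print(s["tool_pos"],s["q"],s["opening"],s["wrist_force"]);print(Rotation.from_quat(s["orientation"]).as_matrix().round(3))
p=optics.snapshot("scene")
a=p["frame"][150:300,200:400]; cv2.imwrite("pics/s1.png",cv2.resize(a,None,fx=4,fy=4,interpolation=cv2.INTER_CUBIC))
print((proj(p,[s["tool_pos"],[.6834,-.0226,.06]])-[200,150])*4)
E
```

```text
time_s: 2.77
tool_pos: [0.6833, -0.0214, 0.2312]
orientation: [0.997, -0.077, -0.0, 0.0]
wrist_force: [1.2, -0.8, -0.0]
opening: -0.004
finger_force: 0.0
time_s: 3.27
tool_pos: [0.6813, -0.0227, 0.1159]
orientation: [0.997, -0.077, -0.002, -0.0]
wrist_force: [0.6, -0.9, 0.2]
opening: -0.0
finger_force: 0.0
[ 0.68125852 -0.02268184  0.11591043] [-2.10099566e-01  5.29440481e-01  1.36349238e+00 -5.68790463e-06
  1.25211324e+00  1.51389325e+00] -4.807859693915707e-05 [ 0.58896361 -0.89838247  0.24774063]
[[ 0.988 -0.153 -0.003]
 [-0.153 -0.988  0.001]
 [-0.003 -0.    -1.   ]]
[[309.65921713 271.84955848]
 [311.16057962 319.17503166]]
```

View pics/s1.png

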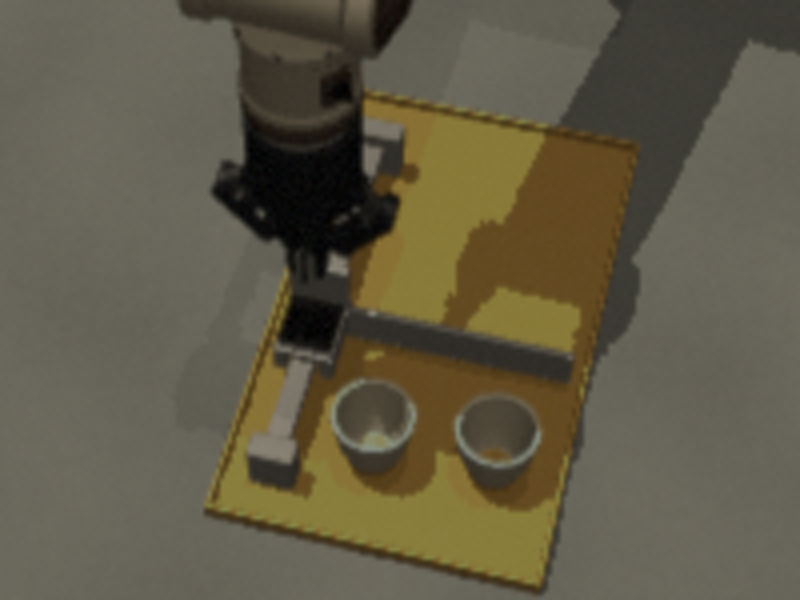

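The fingertip is at about (308,275), right where the calibration puts it and over the pad at (313,320). I'll shift 3 mm to the cup side and descend.

```bash
python3 -m handwheel '[[[0.01,-0.001,-0.03,0],[0,0,-0.04,0],[0,0,-0.04,0],[0,0,-0.03,0],[0,0,-0.02,0],[0,0,0,0]]]'
python3 -m handwheel '[[[0,0,-0.007,0],[0,0,-0.007,0],[0,0,-0.006,0],[0,0,0,0],[0,0,0,0]]]'
```

```text
time_s: 3.82
tool_pos: [0.6837, -0.0229, 0.0666]
orientation: [0.997, -0.077, -0.002, -0.0]
wrist_force: [0.1, 0.6, -1.1]
opening: 0.001
finger_force: 0.0
time_s: 4.23
tool_pos: [0.6855, -0.0233, 0.0636]
orientation: [0.997, -0.077, 0.0, 0.0]
wrist_force: [-0.2, 0.1, 0.4]
opening: 0.0
finger_force: 0.0
```

```bash
python3 -m handwheel '[[[0,0,-0.01,0],[0,0,-0.01,0],[0,0,0,0],[0,0,0,0]]]'
```

```text
time_s: 4.57
tool_pos: [0.6858, -0.0233, 0.058]
orientation: [0.997, -0.077, 0.0, 0.0]
wrist_force: [-0.3, -0.9, 4.7]
opening: 0.001
finger_force: 2.0
```

```bash
python3 -m handwheel '[[[0,0,-0.008,0],[0,0,-0.008,0],[0,0,-0.004,0],[0,0,0,0],[0,0,0,0],[0,0,0,0]]]'
```

```text
time_s: 5.07
tool_pos: [0.6859, -0.0234, 0.0521]
orientation: [0.997, -0.077, 0.001, 0.0]
wrist_force: [-0.8, 0.2, 6.8]
opening: 0.003
finger_force: 3.1
```

```bash
python3 -m handwheel '[[[0,0,-0.004,0],[0,0,0,0],[-0.012,0.0019,0,0],[-0.012,0.0019,0,0],[-0.012,0.0019,0,0],[-0.012,0.0019,0,0],[-0.012,0.0019,0,0],[-0.012,0.0019,0,0],[-0.012,0.0019,0,0],[-0.012,0.0019,0,0]]]'
```

```text
time_s: 5.9
tool_pos: [0.6585, -0.019, 0.0518]
orientation: [0.997, -0.077, 0.003, 0.0]
wrist_force: [3.3, -0.2, 6.2]
opening: 0.001
finger_force: 3.1
```

```bash
python3 -m handwheel '[[[-0.02,0.0031,0,0],[-0.02,0.0031,0,0],[-0.02,0.0031,0,0],[-0.02,0.0031,0,0],[-0.02,0.0031,0,0],[-0.02,0.0031,0,0],[-0.02,0.0031,0,0],[-0.02,0.0031,0,0],[0,0,0,0]]]'
python3 - <<'E'
from h import *
p=optics.snapshot("scene")
a=p["frame"][150:300,200:400]; cv2.imwrite("pics/s2.png",cv2.resize(a,None,fx=4,fy=4,interpolation=cv2.INTER_CUBIC))
E
```

```text
time_s: 6.65
tool_pos: [0.6092, -0.0111, 0.0513]
orientation: [0.997, -0.077, 0.001, 0.0]
wrist_force: [-0.0, 0.4, 6.6]
opening: -0.005
finger_force: 3.2
```

View pics/s2.png

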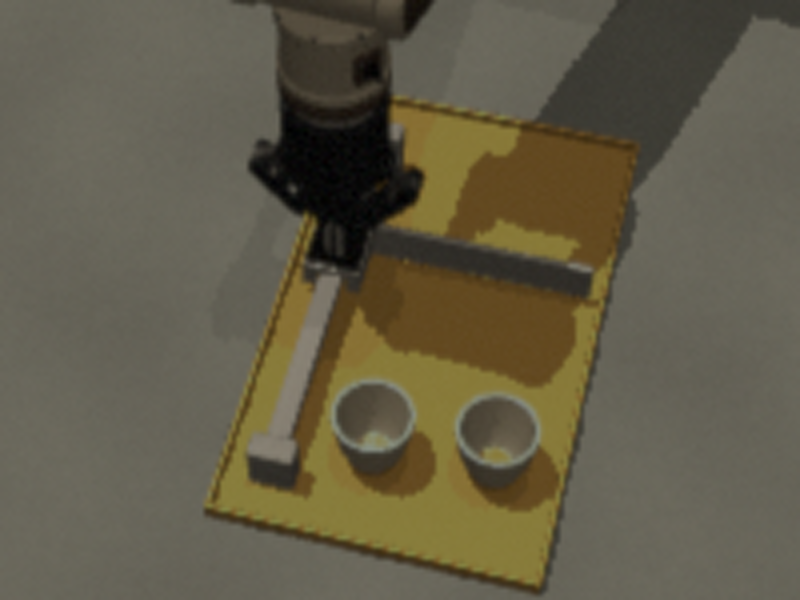

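The fence is following: its wall end is now at (590,280), and the finger stands on the pad at (333,245). I'll continue and slow down near the end.

```bash
python3 -m handwheel '[[[-0.02,0.0031,0,0],[-0.02,0.0031,0,0],[-0.02,0.0031,0,0],[-0.02,0.0031,0,0],[-0.02,0.0031,0,0],[-0.02,0.0031,0,0],[-0.02,0.0031,0,0],[-0.02,0.0031,0,0],[-0.02,0.0031,0,0],[-0.02,0.0031,0,0]]]'
python3 -m handwheel '[[[-0.01,0.0015,0,0],[-0.01,0.0015,0,0],[-0.01,0.0015,0,0]]]'
```

```text
time_s: 7.53
tool_pos: [0.5505, -0.0018, 0.0516]
orientation: [0.997, -0.077, 0.003, -0.0]
wrist_force: [2.7, 1.4, 6.4]
opening: -0.002
finger_force: 3.2
time_s: 7.78
tool_pos: [0.5415, -0.0004, 0.0515]
orientation: [0.997, -0.077, 0.003, -0.0]
wrist_force: [2.4, 3.0, 6.3]
opening: -0.0
finger_force: 3.2
```

```bash
python3 -m handwheel '[[[-0.007,0.0011,0,0],[-0.007,0.0011,0,0],[-0.007,0.0011,0,0],[-0.007,0.0011,0,0]]]'
python3 -m handwheel '[[[-0.005,0.0008,0,0],[-0.005,0.0008,0,0],[0,0,0,0]]]'
```

```text
time_s: 8.12
tool_pos: [0.5341, 0.0002, 0.052]
orientation: [0.997, -0.077, 0.004, 0.0]
wrist_force: [4.2, -1.0, 5.8]
opening: -0.002
finger_force: 3.1
time_s: 8.37
tool_pos: [0.5309, 0.0006, 0.0519]
orientation: [0.997, -0.077, 0.003, 0.0]
wrist_force: [3.2, -1.0, 6.2]
opening: 0.005
finger_force: 3.1
```

```bash
for i in 1; do python3 -m handwheel '[[[-0.006,0.0009,0,0],[-0.006,0.0009,0,0],[0,0,0,0]]]' | grep -E 'pos|wrist'
python3 -m handwheel '[[[-0.005,0.0008,0,0],[-0.005,0.0008,0,0],[0,0,0,0]]]'| grep -E 'pos|wrist'; done
```

```text
tool_pos: [0.528, 0.001, 0.0523]
wrist_force: [4.0, -0.6, 7.2]
tool_pos: [0.5275, 0.0009, 0.0531]
wrist_force: [12.2, -0.6, 3.1]
```

Run:
```python
from h import *
p=optics.snapshot("scene")
a=p["frame"][150:300,200:400]; a=cv2.resize(a,None,fx=4,fy=4,interpolation=cv2.INTER_CUBIC)
cv2.imwrite("pics/s3.png",a)
q=np.load("q.npy");c,s=np.cos(q[2]),np.sin(q[2]);x,y,z=env.sense()["tool_pos"]
print("finger tray",c*(x-q[0])+s*(y-q[1]),-s*(x-q[0])+c*(y-q[1]))
```

```text
finger tray 0.099666659030347 0.08070654690615969
```

View pics/s3.png

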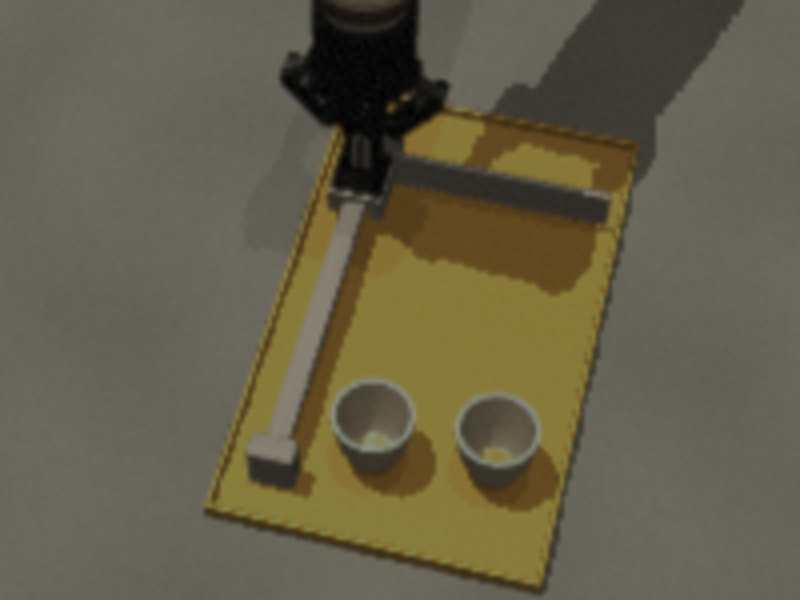

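The saddle looks to be at the end block; the pad is at (360,170) and the cups haven't moved. To confirm it's the stop, I'll press slightly deeper and push another 2 mm.

```bash
python3 -m handwheel '[[[0.002,0,-0.007,0],[0,0,0,0],[0,0,0,0]]]' | grep -E 'pos|wrist'
python3 -m handwheel '[[[-0.005,0.0008,0,0],[-0.004,0.0006,0,0],[0,0,0,0]]]'| grep -E 'pos|wrist'
```

```text
tool_pos: [0.5276, 0.001, 0.0519]
wrist_force: [5.1, -0.3, 12.5]
tool_pos: [0.5277, 0.0008, 0.0524]
wrist_force: [16.3, -2.2, 5.7]
```

It's the hard stop: no movement at 16 N with the pad down. I'll lift straight up, so the finger doesn't drag the fence back, then clear the plate.

```bash
python3 -m handwheel '[[[0,0,0.02,0],[0,0,0.02,0],[0,0,0.02,0],[0.01,-0.0015,0.01,0],[0.01,-0.0015,0.02,0],[0,0,0.06,0],[0,0,0.1,0],[0,0,0.1,0],[0,0,0.1,0],[0,0,0.1,0],[0,0,0,0]]]' | grep -E 'pos|wrist'
python3 -m handwheel '[[[0,-0.1,0,0],[0,-0.1,0,0],[0,-0.1,0,0],[0,-0.1,0,0],[0,-0.1,0,0],[0,0,0,0],[0,0,0,0]]]' | grep -E 'pos|wrist'
python3 - <<'E'
from h import *
p=optics.snapshot("scene")
a=p["frame"][150:300,200:400]; a=cv2.resize(a,None,fx=4,fy=4,interpolation=cv2.INTER_CUBIC)
cv2.imwrite("pics/s4.png",a)
p=optics.snapshot("top")
a=p["frame"][130:320,170:350]; cv2.imwrite("pics/t4.png",cv2.resize(a,None,fx=3.1,fy=3.1,interpolation=cv2.INTER_CUBIC))
E
```

```text
tool_pos: [0.5287, 0.0011, 0.2195]
wrist_force: [1.0, -0.4, 0.9]
tool_pos: [0.5248, -0.1491, 0.2119]
wrist_force: [-0.4, 0.8, 0.2]
```

View pics/s4.png

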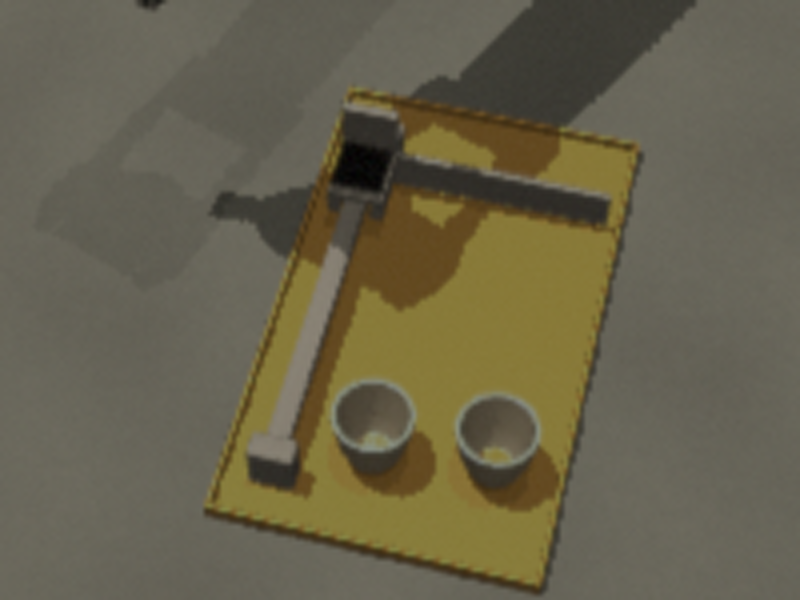

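View pics/t4.png

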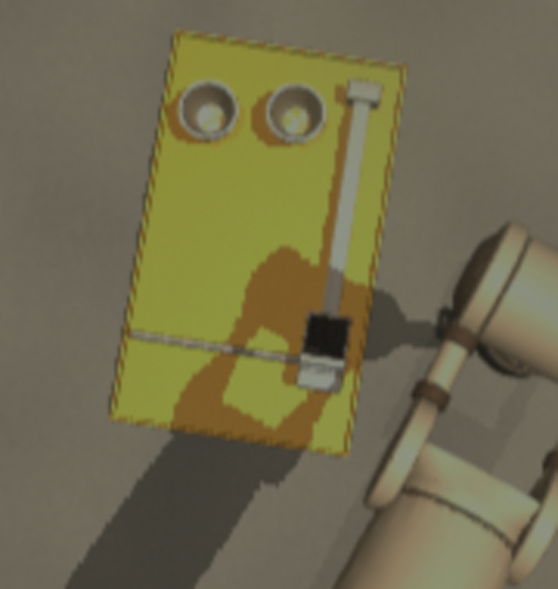

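Both views show the saddle flush against the end block, with the pad at (327,335) in the top crop. The cups are unmoved and the arm is clear.

```bash
python3 -c "
from workcell import env
print(env.close_job())"
```

```text
the job is handed in; nothing more can be done
None
```

The job is handed in: I pushed the fence to its hard stop at the end block with the pad held down, then lifted off and moved clear. The cups look unmoved in the final pictures; I didn't re-check the dish, the coasters or the sprung-up pad, and no verdict came back.

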